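# Set and lock the watch case indexing table

### The job

With the fingertips, push the brass post gently round until the white index mark on the dial lines up with the red line on the scale ring; then push the green locking bolt gently and fully in towards the dial, so that the dial is set and locked, and draw clear. Only push: do not squeeze the post or the bolt, do not lift the dial or the watch case that rides on it, and leave the other things on the bench where they are.

Things in the scene. Friction and masses are not known exactly. Their poses are not given: they have to be found in the camera images.
- base: Fixed dark steel indexing table on the bench: a round foot 180 mm in diameter and 22 mm high with a silver scale ring on top (black lines every 10 degrees, lying 67 to 81 mm from the axis), and an arm 46 mm wide and 14 mm high that runs out in its +y direction to 185 mm from the axis and carries the bolt between two low rails 20 mm high. Origin on the bench, on the dial's axis; z up; yaw varies.
- dial (a joint): Angle of the dial about its upright axis, rad, growing anticlockwise seen from above; 0 when the index mark points along the base's +x. It turns freely either way (no stop within reach) and stays where it is left: friction about 0.08 N m, so about 1.6 N at the post. The dial is a disc 128 mm in diameter with its top 28 mm above the bench; it merely rests on its spindle and would lift off if pulled up.
- dial_centre (a point): Centre of the dial's top face, on its axis, 28 mm above the bench.
- index_tip (a point): Outer end of the white index mark, a line 5 mm wide on the dial's top (35 to 64 mm from the axis, with a 14 mm crossbar at its inner end). The point lies 65 mm from the axis, 28 mm above the bench; it turns with the dial. The dial's x axis runs along the mark, outward.
- post: The brass post by which the dial is pushed round: upright, 14 mm in diameter, 32 mm high (top 60 mm above the bench). Origin at the centre of its foot on the dial, 28 mm above the bench. Its axis is 51 mm from the dial's axis, exactly opposite the index mark; it turns with the dial.
- target_line (a point): Inner end of the red target line, 65 mm from the dial's axis and 23 mm above the bench. The line is 5 mm wide and runs outward over the fixed scale ring to a small red clip on its rim (6 mm by 14 mm, up to 24 mm high, 97 mm from the axis). Its place round the ring varies. The dial is set when the index tip comes to this point.
- bolt (a joint): How far the locking bolt has been pushed in towards the dial's axis, m: 0 open (as it starts), 0.026 against its stop, which is firm. It slides with about 2 N of friction and stays where it is left; it is a clamp that can be slid at any dial angle, and does not turn the dial.
- bolt_top (a point): Centre of the top of the bolt's green head, 44.5 mm above the bench. The head is an upright block, 24 mm wide across its travel, 16 mm along it, standing 25 mm above the bolt's flat steel slide, which reaches 9 mm further out behind the head and is 19.5 mm above the bench at most. It starts 134 mm from the dial's axis on the base's +y side and slides straight towards the axis (base -y).
- watch_centre (a point): Centre of a loose steel watch case with a dark face, 39 mm in diameter, 12 mm high, 60 g, lying on the middle of the dial between four low black jaws (28 mm from the axis at most, 7 mm high), its top 40 mm above the bench. It rides round with the dial.
- tweezers_a: Steel tweezers, 130 mm long, 8 mm high, lying on the white paper mat. Origin under the middle.
- tweezers_b: Brass tweezers, 130 mm long, 8 mm high, lying on the mat. Origin under the middle.
- brush: Flat brush with dark wooden handle, 155 mm long, 9 mm high, lying on the mat. Origin under the middle.
- holder_a: Brass movement holder, a cup 34 mm in diameter and 18 mm high with a small screw at its side, standing near the indexing table. Origin under its centre.
- holder_b: The other brass movement holder, the same. Origin under its centre.
- loupe: Black eye loupe, 34 mm in diameter, 30 mm high, standing near the indexing table. Origin under its centre.
- oil_jar: Amber jar with blue cap, 36 mm in diameter, 45 mm high. Origin under its centre.
- parts_cup: Glass parts cup, 56 mm in diameter, 40 mm high. Origin under its centre.
Things that resemble listed ones, but are neither listed nor needed, are in the scene too. Of the things shaped like the part that bears watch_centre, the bare steel one is meant.

How it is judged:
By the outcome, as a careful person would: the job done as asked, in the order asked, and still so for the second after the job is handed in, with the robot touching nothing.
It also fails if it takes over 54 s, if anything falls off the work surface, if the arm or the gripper's body presses on something with over 40 N, if the wrist force passes 120 N, or if a joint passes its speed limit or range.

### The arm

A 7-joint arm with a two-finger parallel gripper is mounted at the origin on the work surface. World frame = base frame: x ahead of the robot, y to its left, z up, the work surface at z = 0. Lengths are in m, angles in rad, forces in N, time in s.
With the tool pointing down it reaches from about 0.425 to 0.875 m from the base axis. Payload 4.7 kg.
Tool frame: the origin (TCP) lies at the very end of the fingers, on their centre line; the grasp point (between the pads) lies 19 mm behind it; x points along the fingers, z is the direction in which the jaws open and shut, and the axes are right-handed (so a half turn about x gives the same grasp; the last joint's range is limited). The gripper opens to 87 mm and grips with 3 to 60 N. Pads are 19 mm wide; open, the fingers measure 117 mm over their backs; the gripper's body (75 mm by 190 mm) begins 51 mm behind the grasp point.
Start: joints at [1.166, 0.321, -0.07, 1.45, 0.023, 1.371, -0.057], TCP at [0.264, -0.594, 0.223] pointing down, gripper open.
Joint ranges: [-2.86, 2.86], [-0.3, 2.09], [-1.38, 1.24], [0.06, 2.45], [-1.56, 4.7], [0.09, 2.05], [-2.69, 2.69]. Speed limits (rad/s): [2.57, 2.57, 3.14, 3.14, 3.14, 3.14, 3.14].

### API

Orientations are given as a rotation vector (axis times angle).
In Python, from bench import * gives the robot as it stands.
- The arm moves only by the shell command python3 -m handwheel 'ROWS' [OPENING] [FORCE]. ROWS is JSON, a list of rows, each an object with "xyz": the shift along the world's x, y, z in cm, a list of three; "angular": the turn, a rotation vector about the world's x, y, z in degrees, a list of three. A call has 1 to 5 rows; each row shifts and turns the pose as measured when the row begins; what a row does not reach is not made up. A row lasts 1/12 s, in which the tool goes at most 41.7 mm and 7.16 degrees, less where a joint would pass 70% of its speed; a pose out of reach is approached as far as the arm can. A call with a gripper value outside its range is refused whole. OPENING is the finger opening in cm, from 0 to 8.7, set as the call begins (- or left out, the last holds). The fingers move at their own pace and stop on an object; FORCE is the grip in N (left out, the last holds). Time passes only in rows, so rows that do not move let the fingers close. It gives the time, the measured TCP pose, the force and the opening at its end, in the units of the state.
- get_state(): the state, without advancing time (a new reading comes with each control period).
- get_image(name): name is "side" or "top"; returns a dict with "pixels" (384x512x3 uint8, blue, green, red), "K" (3x3 intrinsics, pixels), "cam_to_world" (4x4, takes a point from camera to world coordinates). Camera axes: x right, y down, z forward; pixel columns grow to the right and rows downward; lengths in m; the calibration is good to about 2 mm. A picture is of the moment at which its call begins. There is no depth.
- close_job(): hands the job in, once; it reports no verdict.
The state is a dict: "time": time; "joint_positions": joint angles; "qd": joint speeds; "joint_torque": joint torques, N m; "position": TCP position; "tool_rot": TCP orientation; "ft_force": force on the tool from outside, world axes, zero at the start; "torque": the same for the moment, N m; "grip_width": opening from 0.0 (shut) to 1.0 (fully open).
Only numpy, scipy, OpenCV 4.12 (cv2) and the standard library are available. Lean on these libraries where they do the work, as an engineer would, in place of code of your own. Each camera call takes 0.05 s, during which the arm holds its last target.

## Working session

There is one attempt and no reset: what is moved stays moved. The work goes in short steps, Python scripts to look and compute and a shell command to move; the robot and the scene stay as the last step left them, time stands still between calls to the robot, and variables do not carry over. Pictures are saved under pics/ and viewed, and the job is handed in when it is done.

```bash
mkdir -p pics; ls; python3 - <<'E'
from bench import *
import cv2,numpy as np
for n in("top","side"):
    d=get_image(n);cv2.imwrite(f"pics/{n}0.png",d["pixels"]);print(n,np.round(d["K"],1).tolist(),np.round(d["cam_to_world"],4).tolist())
s=get_state();print(s)
E
```

```text
pics
top [[474.0, 0.0, 259.5], [0.0, 474.0, 194.5], [0.0, 0.0, 1.0]] [[0.0071, -0.9814, 0.1919, 0.2789], [-0.9999, -0.0091, -0.0094, -0.0384], [0.011, -0.1918, -0.9814, 1.4454], [0.0, 0.0, 0.0, 1.0]]
side [[471.1, 0.0, 264.9], [0.0, 471.1, 198.3], [0.0, 0.0, 1.0]] [[0.9801, -0.1319, 0.1486, 0.3621], [-0.1987, -0.6337, 0.7477, -0.9861], [-0.0044, -0.7623, -0.6472, 0.909], [0.0, 0.0, 0.0, 1.0]]
{'time': 0.1, 'joint_positions': array([ 1.16607812,  0.32178481, -0.07009471,  1.45157182,  0.02262873,
        1.37081678, -0.05688867]), 'qd': array([-1.25778817e-04, -1.59476980e-03, -9.66201129e-04, -2.96805888e-03,
        6.65033643e-04, -2.09484391e-03, -5.15865556e-05]), 'joint_torque': array([-9.13360218e-04, -4.92569518e+01, -4.06090133e-01, -3.13396811e+01,
       -6.40881155e-02,  3.94369033e-02,  9.84143821e-05]), 'position': array([ 0.2640858 , -0.59337457,  0.2215382 ]), 'tool_rot': array([ 0.89628617,  1.38033129, -0.89484843]), 'ft_force': array([ 0.88935391,  0.26690134, -0.25889862]), 'torque': array([-0.01281192,  0.03666076,  0.03964071]), 'grip_width': 0.9995647337551065}
```

View pics/top0.png

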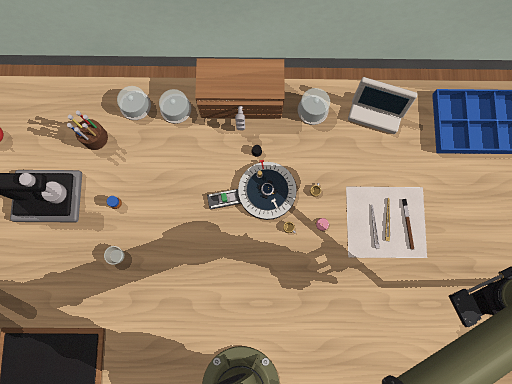

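View pics/side0.png

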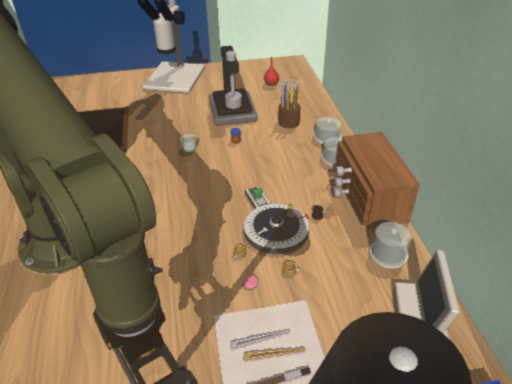

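```bash
python3 - <<'E'
import cv2
a=cv2.imread("pics/top0.png")[140:250,195:345];cv2.imwrite("pics/top0z.png",cv2.resize(a,None,fx=5,fy=5,interpolation=cv2.INTER_CUBIC))
a=cv2.imread("pics/side0.png")[175:275,220:340];cv2.imwrite("pics/side0z.png",cv2.resize(a,None,fx=6,fy=6,interpolation=cv2.INTER_CUBIC))
E
```

```text
(no output)
```

View pics/top0z.png

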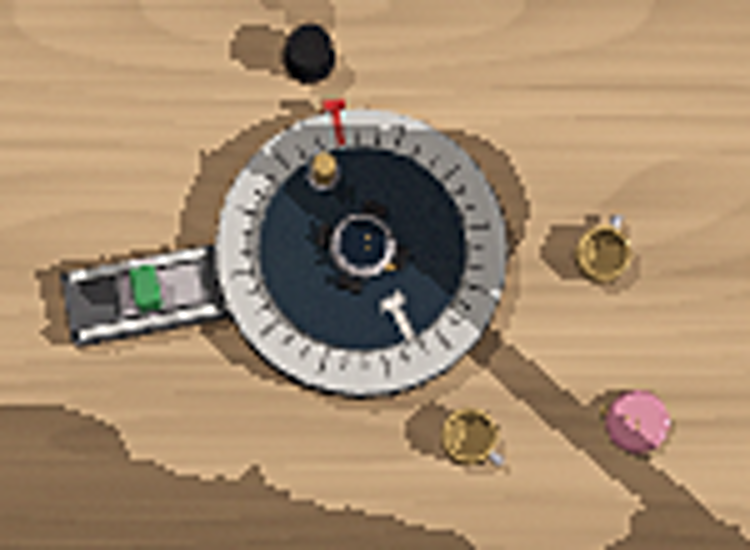

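View pics/side0z.png

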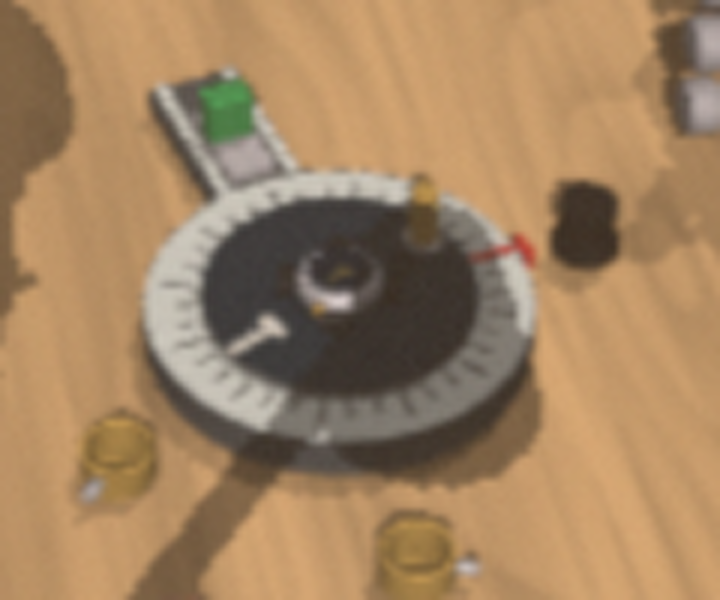

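```bash
cat > h.py <<'E'
import cv2,numpy as np
from bench import *
def ray(d,u,v,z):
    K=np.array(d["K"]);T=np.array(d["cam_to_world"])
    r=T[:3,:3]@np.linalg.solve(K,[u,v,1.]);t=(z-T[2,3])/r[2]
    return (T[:3,3]+t*r)[:2]
def proj(d,P):
    K=np.array(d["K"]);T=np.array(d["cam_to_world"])
    p=K@(T[:3,:3].T@(np.asarray(P,float)-T[:3,3]));return p[:2]/p[2]
def circ(P):
    A=np.c_[2*P,np.ones(len(P))];b=(P**2).sum(1)
    x=np.linalg.lstsq(A,b,rcond=None)[0];return x[:2],np.sqrt(x[2]+x[:2]@x[:2])
def comps(m,mn=3):
    n,l,s,c=cv2.connectedComponentsWithStats(m.astype(np.uint8),connectivity=8)
    return [(s[i,4],c[i],np.argwhere(l==i)[:,::-1]) for i in range(1,n) if s[i,4]>=mn]
E
python3 - <<'E'
from h import *
for n,roi in(("top",(195,140,345,250)),("side",(220,175,340,275))):
    d=get_image(n);im=d["pixels"];x0,y0,x1,y1=roi
    hsv=cv2.cvtColor(im,cv2.COLOR_BGR2HSV);H,S,V=[hsv[...,i].astype(int) for i in range(3)]
    R=np.zeros(H.shape,bool);R[y0:y1,x0:x1]=1
    print(n)
    for nm,m,z in(("red",((H<6)|(H>174))&(S>130)&(V>90),.023),("green",(H>45)&(H<80)&(S>100),.0445),("white",(V>190)&(S<60),.028),("brass",(H>12)&(H<28)&(S>110)&(V>80),.06)):
        for a,c,P in comps(m&R,6):
            print(nm,a,c.round(1),ray(d,*c,z).round(4),"u",P[:,0].min(),P[:,0].max(),"v",P[:,1].min(),P[:,1].max())
    # dial dark disc & ring
    m=((S<60)&(V>100)|((S<110)&(V>150)&False))&R
    cs=sorted(comps(m),key=lambda t:-t[0])[0]
    mm=np.zeros(H.shape,np.uint8);mm[cs[2][:,1],cs[2][:,0]]=1
    hull=cv2.convexHull(cs[2].astype(np.int32))[:,0]
    cv2.imwrite(f"pics/ring_{n}.png",cv2.resize(mm[y0:y1,x0:x1]*255,None,fx=5,fy=5))
E
```

```text
top
red 17 [261.8 162.8] [ 0.6571 -0.0584] u 260 263 v 160 168
green 42 [223.7 197.1] [0.5439 0.0559] u 221 226 v 193 201
white 7 [258.4 163.7] [ 0.6528 -0.0479] u 256 260 v 163 164
white 46 [270.2 163.4] [ 0.6543 -0.0841] u 263 279 v 162 165
white 458 [258.5 203.4] [ 0.5284 -0.0491] u 238 290 v 174 218
white 19 [228.4 191.2] [0.5654 0.043 ] u 221 235 v 190 192
white 8 [270.5 192.5] [ 0.5626 -0.0854] u 268 272 v 190 194
white 25 [231.1 196.1] [0.5503 0.0344] u 227 234 v 193 200
white 14 [274.2 202.6] [ 0.5315 -0.0968] u 272 276 v 199 207
white 42 [223.8 203.9] [0.526  0.0562] u 211 237 v 201 207
brass 48 [241.3 176.8] [0.6034 0.0033] u 230 255 v 162 189
brass 6 [285.5 166.3] [ 0.637  -0.1294] u 284 287 v 166 167
brass 16 [259.5 172.5] [ 0.6171 -0.0511] u 258 261 v 171 174
brass 7 [293.6 176.6] [ 0.6056 -0.1535] u 292 295 v 175 179
brass 8 [296.2 184.5] [ 0.5813 -0.1614] u 295 297 v 181 188
brass 89 [314.8 191. ] [ 0.5619 -0.2166] u 309 320 v 185 196
brass 20 [220.6 190.6] [0.5604 0.0643] u 213 228 v 189 192
brass 11 [208.4 193.3] [0.5521 0.1006] u 206 211 v 192 196
brass 11 [242.5 207.3] [ 0.5108 -0.0014] u 239 246 v 204 211
brass 13 [291.5 208.2] [ 0.5092 -0.1468] u 289 294 v 206 211
brass 98 [288.1 227. ] [ 0.4532 -0.1364] u 283 294 v 221 232
side
green 55 [257.3 192.6] [0.5443 0.0418] u 254 261 v 189 197
white 7 [267.4 200.6] [0.5694 0.0202] u 266 269 v 199 202
white 259 [257.4 220.7] [ 0.5253 -0.057 ] u 244 286 v 204 244
white 26 [306.3 222.4] [ 0.6545 -0.0909] u 304 308 v 218 229
brass 8464 [280.1 225.1] [ 0.5744 -0.1193] u 220 339 v 175 274
```

View pics/ring_top.png

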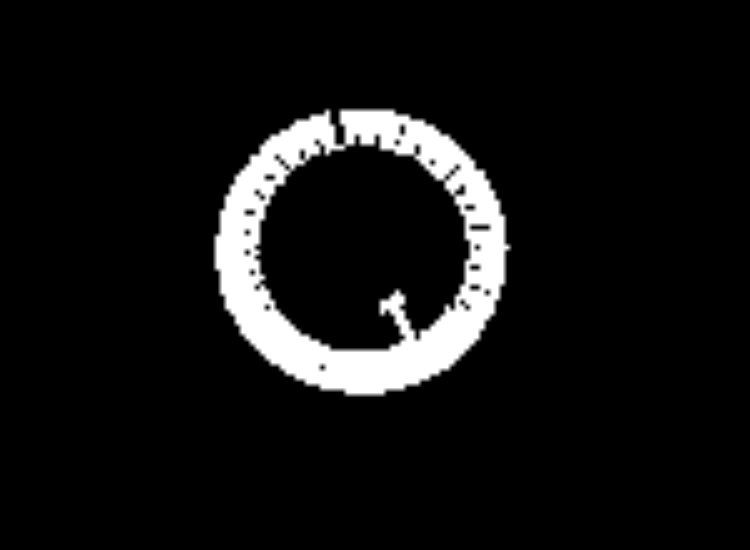

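```bash
cat >> h.py <<'E'
def measure(n="top",save=None):
    d=get_image(n);im=d["pixels"]
    if save: cv2.imwrite(save,im)
    x0,y0,x1,y1=(195,140,345,250) if n=="top" else (220,175,340,275)
    hsv=cv2.cvtColor(im,cv2.COLOR_BGR2HSV);H,S,V=[hsv[...,i].astype(int) for i in range(3)]
    R=np.zeros(H.shape,bool);R[y0:y1,x0:x1]=1
    m=((S<60)&(V>100))&R
    P=sorted(comps(m),key=lambda t:-t[0])[0][2]
    hull=cv2.convexHull(P.astype(np.int32))[:,0]
    W=np.array([ray(d,u,v,.022) for u,v in hull])
    c,r=circ(W); 
    for _ in range(3):
        e=abs(np.hypot(*(W-c).T)-r);c,r=circ(W[e<max(.003,np.median(e)*2)])
    return d,im,(H,S,V),R,c,r
def polar(d,m,c,z):
    P=np.argwhere(m)[:,::-1];W=np.array([ray(d,u,v,z) for u,v in P])-c
    return P,W,np.hypot(*W.T),np.degrees(np.arctan2(W[:,1],W[:,0]))
E
python3 - <<'E'
from h import *
for n in("top","side"):
    d,im,(H,S,V),R,c,r=measure(n)
    print(n,"centre",c.round(4),"r",r.round(4))
    P,W,rr,a=polar(d,R&((H<8)|(H>172))&(S>110)&(V>70),c,.023)
    k=(rr>.06)&(rr<.11);print("red",k.sum(),rr[k].round(3),a[k].round(1))
    k2=k&(rr<.088);print("red line mean ang",np.degrees(np.arctan2(*W[k2].mean(0)[::-1])) if k2.any() else None, np.degrees(np.arctan2(*W[k].mean(0)[::-1])))
    P,W,rr,a=polar(d,R&(V>130)&(S<90),c,.028)
    k=(rr>.03)&(rr<.062);
    print("mark",k.sum(),np.c_[rr[k]*1e3,a[k]].round(1).tolist());print(np.degrees(np.arctan2(*W[k].mean(0)[::-1])))
    if n=="top":
      g=im[...,1].astype(float)
    P,W,rr,a=polar(d,R&(H>45)&(H<80)&(S>100),c,.0445)
    print("green",rr.mean(),np.degrees(np.arctan2(*W.mean(0)[::-1])),(W.mean(0)+c))
E
```

```text
top centre [ 0.5734 -0.0744] r 0.089
red 18 [0.095 0.095 0.094 0.094 0.092 0.091 0.091 0.09  0.088 0.088 0.085 0.081
 0.078 0.078 0.075 0.072 0.071 0.068] [13.2 11.3  9.5  7.6 13.6 11.7  9.8  7.8 12.1 10.1 10.5 10.9 11.3  9.1
 11.8 12.3  9.9 10.3]
red line mean ang 10.670197129615966 10.704660464590114
mark 28 [[50.7, 37.1], [44.6, 33.2], [35.3, -142.0], [36.1, -148.8], [37.8, -144.9], [39.6, -141.2], [36.3, -159.7], [37.4, -155.3], [38.8, -151.2], [40.3, -147.4], [42.0, -143.9], [39.2, -161.2], [40.3, -157.1], [41.5, -153.3], [43.0, -149.6], [44.3, -155.0], [45.7, -151.6], [47.2, -148.3], [48.4, -153.3], [49.8, -150.2], [51.2, -154.9], [52.5, -151.8], [54.0, -149.0], [55.2, -153.3], [56.6, -150.6], [58.0, -154.7], [59.3, -152.0], [60.8, -149.5]]
-151.80092187505022
green 0.13374933205166467 102.76252744991825 [0.54386727 0.05586175]
side centre [ 0.5724 -0.0763] r 0.0887
red 15 [0.095 0.091 0.093 0.096 0.084 0.086 0.089 0.091 0.094 0.096 0.074 0.077
 0.092 0.095 0.093] [14.5 13.  12.3 11.6 12.1 11.4 10.7 10.   9.4  8.8 11.9 11.   7.   6.5
  4.2]
red line mean ang 11.599526321165257 10.231213524180074
mark 24 [[62.0, 164.5], [39.5, -162.2], [37.2, -160.2], [34.9, -157.9], [41.5, -157.6], [39.3, -155.4], [37.2, -152.9], [35.1, -150.2], [45.9, -155.5], [43.8, -153.4], [41.7, -151.1], [39.7, -148.6], [37.8, -145.8], [36.0, -142.8], [52.4, -155.5], [50.3, -153.7], [48.2, -151.8], [46.2, -149.7], [58.9, -155.6], [56.8, -154.0], [54.7, -152.3], [52.7, -150.4], [61.2, -152.7], [59.2, -151.1]]
-155.26860391983357
green 0.1219261291410014 103.16412352245203 [0.54470484 0.04223459]
```

```bash
python3 - <<'E'
from h import *
from scipy.spatial.transform import Rotation as Ro
s=get_state();R=Ro.from_rotvec(s["tool_rot"]).as_matrix();print(R.round(3));p=s["position"]
print(np.degrees(np.arctan2(p[1],p[0])),"z ang",np.degrees(np.arctan2(R[1,2],R[0,2])),s["time"])
# post: brass components in both views
for n in("top","side"):
    d,im,(H,S,V),Rr,c,r=measure(n)
    for a in(20,24,28,32,36):
        q=np.radians(a);print(n,a,[proj(d,[c[0]+.051*np.cos(q),c[1]+.051*np.sin(q),z]).round(1).tolist() for z in(.028,.06)])
E
```

```text
[[-0.     0.914  0.407]
 [ 0.     0.407 -0.914]
 [-1.    -0.    -0.001]]
-66.00883194783454 z ang -66.00469350316638 0.3
top 20 [[261.3, 173.7], [261.4, 171.2]]
top 24 [[260.2, 174.1], [260.3, 171.6]]
top 28 [[259.2, 174.6], [259.3, 172.1]]
top 32 [[258.2, 175.1], [258.3, 172.7]]
top 36 [[257.2, 175.8], [257.3, 173.3]]
side 20 [[291.3, 216.4], [291.7, 207.7]]
side 24 [[290.5, 215.7], [290.9, 207.0]]
side 28 [[289.7, 215.0], [290.1, 206.3]]
side 32 [[288.8, 214.4], [289.2, 205.7]]
side 36 [[287.9, 213.8], [288.2, 205.1]]
```

```bash
r='{"xyz":[2.1,3.25,0],"angular":[0,0,0]}'; python3 -m handwheel '[{"xyz":[2.1,3.25,0],"angular":[0,0,0]},{"xyz":[2.1,3.25,0],"angular":[0,0,0]},{"xyz":[2.1,3.25,0],"angular":[0,0,0]},{"xyz":[2.1,3.25,0],"angular":[0,0,0]},{"xyz":[2.1,3.25,0],"angular":[0,0,3.6]}]' 3
```

```text
time: 0.82
position: [0.3613, -0.4349, 0.2208]
tool_rot: [0.858, 1.394, -0.869]
ft_force: [0.7, -0.4, -0.0]
grip_width: 0.709
```

```bash
python3 -m handwheel '[{"xyz":[2.15,3.2,0],"angular":[0,0,0]},{"xyz":[2.15,3.2,0],"angular":[0,0,0]},{"xyz":[2.15,3.2,0],"angular":[0,0,0]},{"xyz":[2.15,3.2,0],"angular":[0,0,0]},{"xyz":[2.15,3.2,0],"angular":[0,0,0]}]'
python3 -m handwheel '[{"xyz":[2.15,3.2,0],"angular":[0,0,0]},{"xyz":[2.15,3.2,0],"angular":[0,0,0]},{"xyz":[2.15,3.2,0],"angular":[0,0,0]},{"xyz":[2.15,3.2,0],"angular":[0,0,0]},{"xyz":[1.5,2.2,0],"angular":[0,0,0]}]'
```

```text
time: 1.23
position: [0.4721, -0.2666, 0.2223]
tool_rot: [0.856, 1.391, -0.87]
ft_force: [0.6, -0.3, -0.0]
grip_width: 0.372
time: 1.65
position: [0.5778, -0.1053, 0.2244]
tool_rot: [0.854, 1.388, -0.866]
ft_force: [0.2, 0.0, -0.2]
grip_width: 0.346
```

```bash
python3 -m handwheel '[{"xyz":[2,2.7,0],"angular":[0,0,0]},{"xyz":[2,2.6,-2],"angular":[0,0,0]},{"xyz":[0,0,-4],"angular":[0,0,0]},{"xyz":[0,0,-3],"angular":[0,0,0]},{"xyz":[0,0,0],"angular":[0,0,0]}]'
python3 - <<'E'
from h import *
from scipy.spatial.transform import Rotation as Ro
s=get_state();R=Ro.from_rotvec(s["tool_rot"]).as_matrix();print(s["position"],R.round(3),np.degrees(np.arctan2(R[1,2],R[0,2])),s["joint_positions"].round(2))
for n,(x0,y0,x1,y1) in(("top",(195,140,345,250)),("side",(220,155,340,275))):
    cv2.imwrite(f"pics/{n}1.png",cv2.resize(get_image(n)["pixels"][y0:y1,x0:x1],None,fx=4,fy=4,interpolation=cv2.INTER_CUBIC))
E
```

```text
time: 2.07
position: [0.6249, -0.0372, 0.1357]
tool_rot: [0.852, 1.385, -0.846]
ft_force: [-1.0, -0.2, -0.2]
grip_width: 0.342
[ 0.62490553 -0.03715788  0.13566665] [[ 0.013  0.888  0.46 ]
 [-0.004  0.46  -0.888]
 [-1.     0.009  0.009]] -62.63165152289563 [ 0.42  0.36 -0.51  1.62  0.19  1.2  -1.21]
```

View pics/side1.png

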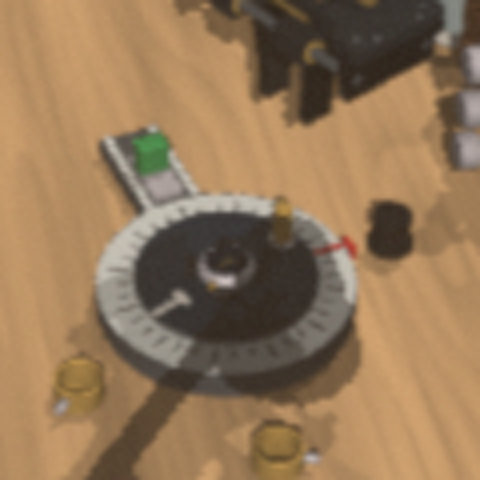

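View pics/top1.png

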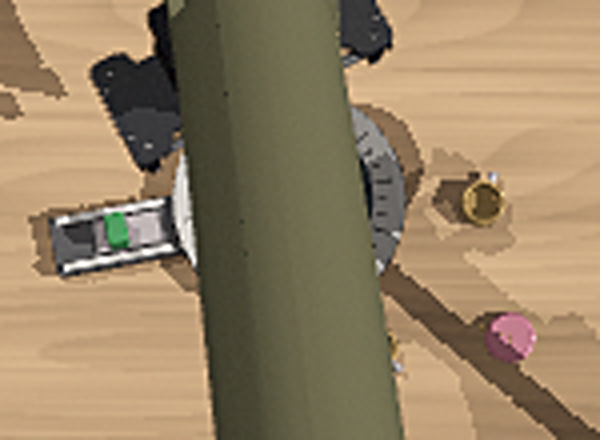

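```bash
python3 -m handwheel '[{"xyz":[-0.7,-1.45,0],"angular":[0,-0.7,0]},{"xyz":[0,0,-1.5],"angular":[0,0,0]},{"xyz":[0,0,-1.5],"angular":[0,0,0]},{"xyz":[0,0,-1],"angular":[0,0,0]},{"xyz":[0,0,0],"angular":[0,0,0]}]'
cat >> h.py <<'E'
from scipy.spatial.transform import Rotation as Ro
def st():
    s=get_state();R=Ro.from_rotvec(s["tool_rot"]).as_matrix()
    print("t",round(s["time"],2),"p",s["position"].round(4),"yaw z",np.degrees(np.arctan2(R[1,2],R[0,2])).round(1),"x",R[:,0].round(3),"F",s["ft_force"].round(1),"w",round(s["grip_width"]*8.7,2),"j7",s["joint_positions"][6].round(2));return s,R
def crop(n,f,roi,k=5):
    x0,y0,x1,y1=roi;d=get_image(n);cv2.imwrite(f,cv2.resize(d["pixels"][y0:y1,x0:x1],None,fx=k,fy=k,interpolation=cv2.INTER_CUBIC));return d
E
python3 - <<'E'
from h import *
s,R=st()
d=crop("side","pics/side2.png",(220,155,340,275))
p=s["position"]
for o in(-.03,-.015,0,.015,.03):print(((proj(d,p+R[:,2]*o)-[220,155])*5).round())
E
```

```text
time: 2.58
position: [0.6272, -0.0594, 0.1139]
tool_rot: [0.865, 1.345, -0.837]
ft_force: [-0.0, 0.2, -0.6]
grip_width: 0.343
t 2.58 p [ 0.6272 -0.0594  0.1139] yaw z -63.2 x [ 0.051 -0.011 -0.999] F [-0.   0.2 -0.6] w 2.98 j7 -1.2
[338. 160.]
[356. 173.]
[374. 186.]
[393. 200.]
[412. 213.]
```

View pics/side2.png

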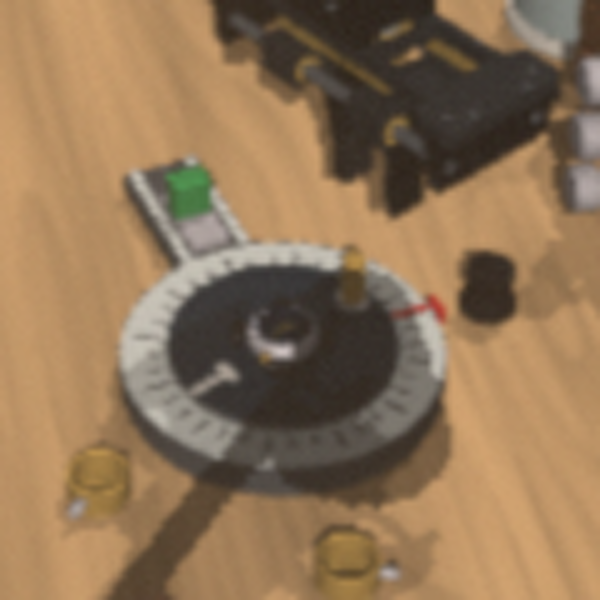

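```bash
python3 -m handwheel '[{"xyz":[-0.45,0.4,0],"angular":[0.6,2.9,0.8]},{"xyz":[-0.45,0.3,0],"angular":[0,0,0]},{"xyz":[0,0,0],"angular":[0,0,0]},{"xyz":[0,0,0],"angular":[0,0,0]}]'
python3 -c "from h import *;st()"
```

```text
time: 2.97
position: [0.6218, -0.0536, 0.1213]
tool_rot: [0.85, 1.389, -0.845]
ft_force: [0.3, 0.4, -0.1]
grip_width: 0.349
t 2.97 p [ 0.6218 -0.0536  0.1213] yaw z -62.5 x [ 0.01  -0.002 -1.   ] F [ 0.3  0.4 -0.1] w 3.03 j7 -1.19
```

```bash
python3 -m handwheel '[{"xyz":[-0.3,0.1,-1.5],"angular":[0,0.3,0]},{"xyz":[0,0,-1.5],"angular":[0,0.3,0]},{"xyz":[0,0,-1],"angular":[0,0.2,0]},{"xyz":[0,0,0],"angular":[0,0,0]}]'
python3 -c "from h import *;st()"
```

```text
time: 3.3
position: [0.6186, -0.0525, 0.0792]
tool_rot: [0.845, 1.397, -0.851]
ft_force: [-0.7, 0.4, -1.3]
grip_width: 0.343
t 3.3 p [ 0.6186 -0.0525  0.0792] yaw z -62.5 x [-0.001 -0.004 -1.   ] F [-0.7  0.4 -1.3] w 2.99 j7 -1.21
```

```bash
python3 - <<'E'
from h import *
s,R=st()
d=crop("side","pics/side3.png",(240,155,340,255),6)
E
```

```text
t 3.3 p [ 0.6186 -0.0525  0.0792] yaw z -62.5 x [-0.001 -0.004 -1.   ] F [-0.7  0.4 -1.3] w 2.99 j7 -1.21
```

View pics/side3.png

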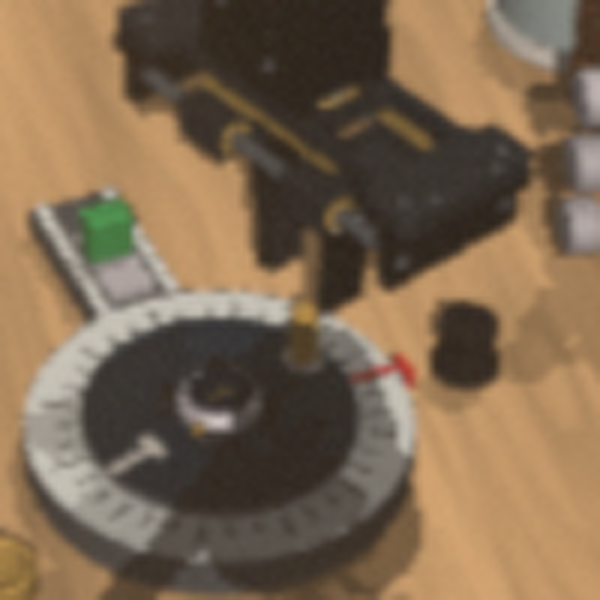

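```bash
python3 -m handwheel '[{"xyz":[0,0,-1.2],"angular":[0,0,0]},{"xyz":[0,0,-1.2],"angular":[0,0,0]},{"xyz":[0,0,-0.8],"angular":[0,0,0]},{"xyz":[0,0,0],"angular":[0,0,0]}]'
python3 - <<'E'
from h import *
s,R=st()
d=crop("side","pics/side4.png",(240,155,340,255),6)
E
```

```text
time: 3.68
position: [0.6186, -0.0524, 0.0438]
tool_rot: [0.846, 1.398, -0.851]
ft_force: [-0.4, -0.3, -0.2]
grip_width: 0.343
t 3.68 p [ 0.6186 -0.0524  0.0438] yaw z -62.5 x [-0.001 -0.004 -1.   ] F [-0.4 -0.3 -0.2] w 2.98 j7 -1.22
```

View pics/side4.png

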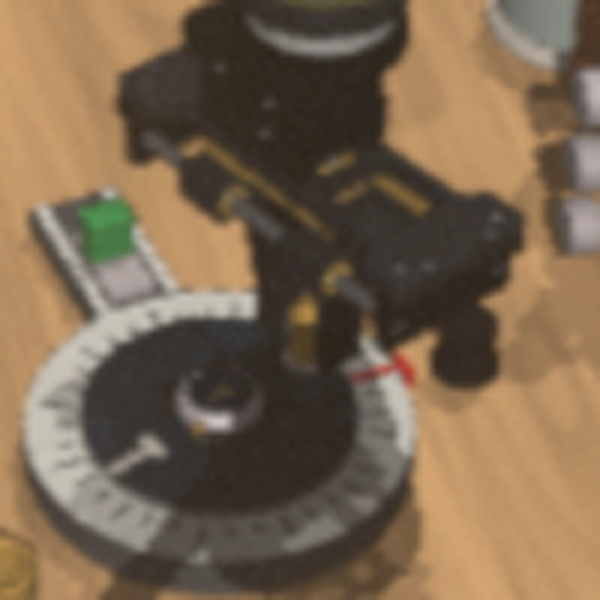

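```bash
cat > plan.py <<'E'
import sys
from h import *
c=np.array([.573,-.0753])
s,R=st();p=s["position"];step=float(sys.argv[1]);n=int(sys.argv[2])
v=p[:2]-c;psi=np.degrees(np.arctan2(v[1],v[0]));psi=psi if psi>-20 else psi+360
yaw=np.degrees(np.arctan2(R[1,2],R[0,2]));ydes=psi-90;e=(ydes-yaw+180)%360-180
print("psi",psi.round(1),"r",(np.hypot(*v)*1e3).round(1),"yaw err",e.round(1))
cur=p[:2]
for k in range(1,n+1):
    a=np.radians(psi+step*k);t=c+.051*np.array([np.cos(a),np.sin(a)])
    d=(t-cur)*100;cur=t
    dz=(.042-p[2])*100 if k==1 else 0
    # tilt correction: x axis -> -z ; rotate by cross(x,-z)
    w=np.degrees(np.cross(R[:,0],[0,0,-1])) if k==1 else np.zeros(3)
    print("xyz",np.r_[d,dz].round(2),"ang",np.r_[w[:2],step+(e if k==1 else 0)].round(1))
E
python3 plan.py 5 5
```

```text
t 3.73 p [ 0.6188 -0.0524  0.0445] yaw z -62.5 x [-0.    -0.004 -1.   ] F [0.  0.5 0. ] w 3.0 j7 -1.22
psi 26.5 r 51.2 yaw err -1.0
xyz [-0.24  0.38 -0.25] ang [ 0.2 -0.   4. ]
xyz [-0.25  0.37  0.  ] ang [0. 0. 5.]
xyz [-0.28  0.35  0.  ] ang [0. 0. 5.]
xyz [-0.31  0.32  0.  ] ang [0. 0. 5.]
xyz [-0.34  0.29  0.  ] ang [0. 0. 5.]
```

```bash
python3 -m handwheel '[{"xyz":[-0.24,0.38,-0.25],"angular":[0.2,0,4]},{"xyz":[-0.25,0.37,0],"angular":[0,0,5]},{"xyz":[-0.28,0.35,0],"angular":[0,0,5]},{"xyz":[-0.31,0.32,0],"angular":[0,0,5]},{"xyz":[-0.34,0.29,0],"angular":[0,0,5]}]'; python3 plan.py 5 5
```

```text
time: 4.15
position: [0.6071, -0.0377, 0.0428]
tool_rot: [0.513, 1.503, -0.514]
ft_force: [0.3, -1.6, -1.2]
grip_width: 0.346
t 4.15 p [ 0.6071 -0.0377  0.0428] yaw z -37.6 x [ 0.005 -0.003 -1.   ] F [ 0.3 -1.6 -1.2] w 3.01 j7 -0.84
psi 47.8 r 50.7 yaw err -4.6
xyz [-0.32  0.31 -0.08] ang [0.2 0.3 0.4]
xyz [-0.37  0.25  0.  ] ang [0. 0. 5.]
xyz [-0.39  0.22  0.  ] ang [0. 0. 5.]
xyz [-0.4   0.19  0.  ] ang [0. 0. 5.]
xyz [-0.42  0.15  0.  ] ang [0. 0. 5.]
```

```bash
python3 -m handwheel '[{"xyz":[-0.34,0.32,-0.1],"angular":[0.2,0.3,1.5]},{"xyz":[-0.38,0.27,0],"angular":[0,0,5]},{"xyz":[-0.41,0.24,0],"angular":[0,0,5]},{"xyz":[-0.43,0.20,0],"angular":[0,0,5]},{"xyz":[-0.45,0.16,0],"angular":[0,0,5]}]'; python3 plan.py 5 5
```

```text
time: 4.57
position: [0.5927, -0.0286, 0.0451]
tool_rot: [0.208, 1.547, -0.206]
ft_force: [1.1, -0.8, -1.4]
grip_width: 0.342
t 4.57 p [ 0.5927 -0.0286  0.0451] yaw z -15.1 x [ 0.014 -0.    -1.   ] F [ 1.1 -0.8 -1.4] w 2.97 j7 -0.48
psi 67.2 r 50.7 yaw err -7.7
xyz [-0.41  0.18 -0.31] ang [ 0.   0.8 -2.7]
xyz [-0.43  0.12  0.  ] ang [0. 0. 5.]
xyz [-0.44  0.08  0.  ] ang [0. 0. 5.]
xyz [-0.44  0.04  0.  ] ang [0. 0. 5.]
xyz [-0.44  0.    0.  ] ang [0. 0. 5.]
```

```bash
python3 -m handwheel '[{"xyz":[-0.46,0.20,-0.3],"angular":[0,0.8,0]},{"xyz":[-0.5,0.15,0],"angular":[0,0.2,3]},{"xyz":[-0.51,0.11,0],"angular":[0,0.2,5]},{"xyz":[-0.51,0.06,0],"angular":[0,0.2,5]},{"xyz":[-0.51,0.01,0],"angular":[0,0.2,5]}]'; python3 plan.py 5 5
```

```text
time: 4.98
position: [0.5728, -0.0237, 0.045]
tool_rot: [-0.042, 1.574, 0.041]
ft_force: [2.9, -0.9, -1.3]
grip_width: 0.345
t 4.98 p [ 0.5728 -0.0237  0.045 ] yaw z 3.0 x [-0.004 -0.001 -1.   ] F [ 2.9 -0.9 -1.3] w 3.0 j7 -0.19
psi 90.2 r 51.6 yaw err -2.8
xyz [-0.44 -0.08 -0.3 ] ang [ 0.1 -0.2  2.2]
xyz [-0.44 -0.06  0.  ] ang [0. 0. 5.]
xyz [-0.43 -0.1   0.  ] ang [0. 0. 5.]
xyz [-0.42 -0.14  0.  ] ang [0. 0. 5.]
xyz [-0.41 -0.17  0.  ] ang [0. 0. 5.]
```

```bash
python3 -m handwheel '[{"xyz":[-0.49,-0.07,-0.3],"angular":[0,0,2]},{"xyz":[-0.5,-0.07,0],"angular":[0,0,5]},{"xyz":[-0.49,-0.12,0],"angular":[0,0,5]},{"xyz":[-0.48,-0.16,0],"angular":[0,0,5]},{"xyz":[-0.46,-0.2,0],"angular":[0,0,5]}]'; python3 plan.py 5 5
python3 -c "
from h import *
crop('side','pics/side5.png',(220,155,340,275))"
```

```text
time: 5.4
position: [0.5532, -0.0278, 0.0443]
tool_rot: [-0.348, 1.537, 0.348]
ft_force: [2.3, 0.9, -1.7]
grip_width: 0.344
t 5.4 p [ 0.5532 -0.0278  0.0443] yaw z 25.4 x [ 0.006  0.001 -1.   ] F [ 2.3  0.9 -1.7] w 2.99 j7 0.2
psi 112.7 r 51.5 yaw err -2.8
xyz [-0.38 -0.23 -0.23] ang [-0.1  0.3  2.2]
xyz [-0.38 -0.22  0.  ] ang [0. 0. 5.]
xyz [-0.36 -0.26  0.  ] ang [0. 0. 5.]
xyz [-0.34 -0.29  0.  ] ang [0. 0. 5.]
xyz [-0.31 -0.32  0.  ] ang [0. 0. 5.]
```

View pics/side5.png

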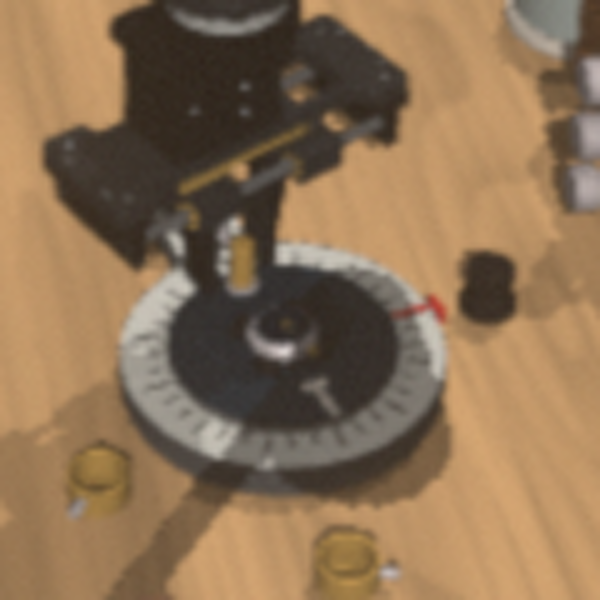

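```bash
python3 -m handwheel '[{"xyz":[-0.43,-0.25,-0.2],"angular":[0,0.3,2.2]},{"xyz":[-0.43,-0.25,0],"angular":[0,0,5]},{"xyz":[-0.41,-0.3,0],"angular":[0,0,5]},{"xyz":[-0.39,-0.33,0],"angular":[0,0,5]},{"xyz":[-0.35,-0.37,0],"angular":[0,0,5]}]'; python3 plan.py 5 5
```

```text
time: 5.87
position: [0.5365, -0.0396, 0.0444]
tool_rot: [-0.646, 1.464, 0.652]
ft_force: [1.3, 1.8, -1.3]
grip_width: 0.345
t 5.87 p [ 0.5365 -0.0396  0.0444] yaw z 47.7 x [ 0.005  0.007 -1.   ] F [ 1.3  1.8 -1.3] w 3.0 j7 0.6
psi 135.7 r 51.1 yaw err -2.0
xyz [-0.29 -0.34 -0.24] ang [-0.4  0.3  3. ]
xyz [-0.27 -0.36  0.  ] ang [0. 0. 5.]
xyz [-0.23 -0.38  0.  ] ang [0. 0. 5.]
xyz [-0.2 -0.4  0. ] ang [0. 0. 5.]
xyz [-0.17 -0.41  0.  ] ang [0. 0. 5.]
```

```bash
python3 -m handwheel '[{"xyz":[-0.33,-0.38,-0.2],"angular":[-0.4,0.3,3]},{"xyz":[-0.31,-0.41,0],"angular":[0,0,5]},{"xyz":[-0.26,-0.44,0],"angular":[0,0,5]},{"xyz":[-0.23,-0.46,0],"angular":[0,0,5]},{"xyz":[-0.2,-0.47,0],"angular":[0,0,5]}]'; python3 plan.py 5 5
```

```text
time: 6.28
position: [0.5256, -0.0572, 0.0439]
tool_rot: [-0.955, 1.344, 0.96]
ft_force: [1.3, 1.3, -1.1]
grip_width: 0.343
t 6.28 p [ 0.5256 -0.0572  0.0439] yaw z 70.7 x [ 0.003  0.006 -1.   ] F [ 1.3  1.3 -1.1] w 2.98 j7 1.01
psi 159.1 r 50.7 yaw err -1.7
xyz [-0.17 -0.41 -0.19] ang [-0.3  0.2  3.3]
xyz [-0.1  -0.43  0.  ] ang [0. 0. 5.]
xyz [-0.07 -0.44  0.  ] ang [0. 0. 5.]
xyz [-0.03 -0.44  0.  ] ang [0. 0. 5.]
xyz [ 0.01 -0.44  0.  ] ang [0. 0. 5.]
```

```bash
python3 -m handwheel '[{"xyz":[-0.2,-0.46,-0.2],"angular":[-0.3,0.2,3.3]},{"xyz":[-0.12,-0.49,0],"angular":[0,0,5]},{"xyz":[-0.08,-0.5,0],"angular":[0,0,5]},{"xyz":[-0.03,-0.45,0],"angular":[0,0,5]},{"xyz":[0,-0.3,0],"angular":[0,0,3]}]'; python3 plan.py 2 3
cat > mk.py <<'E'
from h import *
import sys
d=get_image("side");im=d["pixels"];cv2.imwrite(sys.argv[1],cv2.resize(im[155:275,220:340],None,fx=5,fy=5,interpolation=cv2.INTER_CUBIC))
print("mark expected at target:",(( np.array([proj(d,[.5727+r*np.cos(np.radians(10.7)),-.0757+r*np.sin(np.radians(10.7)),.028]) for r in(.035,.065,.082)])-[220,155])*5).round().tolist())
E
python3 mk.py pics/side6.png
```

```text
time: 6.7
position: [0.5226, -0.0755, 0.0427]
tool_rot: [-1.23, 1.189, 1.239]
ft_force: [0.4, 1.2, -1.3]
grip_width: 0.343
t 6.7 p [ 0.5226 -0.0755  0.0427] yaw z 92.0 x [-0.002  0.006 -1.   ] F [ 0.4  1.2 -1.3] w 2.98 j7 1.38
psi 180.2 r 50.4 yaw err -1.8
xyz [-0.05 -0.18 -0.07] ang [-0.4 -0.1  0.2]
xyz [ 0.01 -0.18  0.  ] ang [0. 0. 2.]
xyz [ 0.02 -0.18  0.  ] ang [0. 0. 2.]
mark expected at target: [[337.0, 323.0], [387.0, 308.0], [415.0, 301.0]]
```

View pics/side6.png

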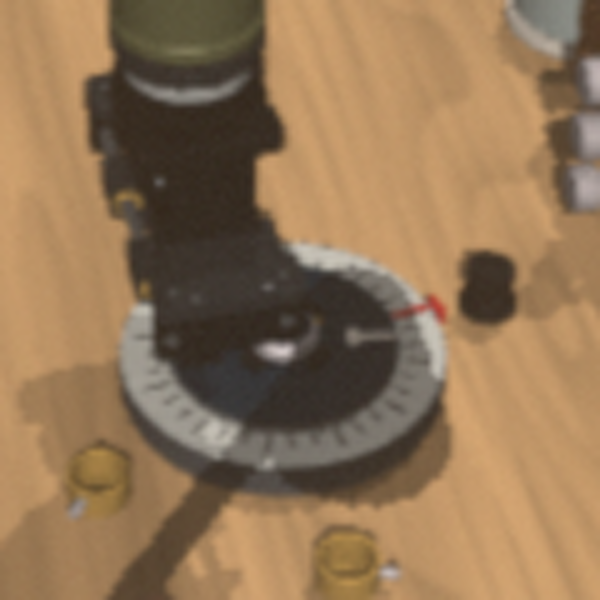

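```bash
cat > ang.py <<'E'
from h import *
import sys
n=sys.argv[1]; c=np.array([.5724,-.0763]) if n=="side" else np.array([.5734,-.0744])
d=get_image(n);im=d["pixels"].astype(np.float32);K=8
# resample to polar maps on the two planes (cv2.remap of calibrated ray points)
def pol(z,r0,r1):
    A=np.arange(-25,45,.25);Rr=np.arange(r0,r1,.0005)
    m=np.array([[proj(d,[c[0]+r*np.cos(np.radians(a)),c[1]+r*np.sin(np.radians(a)),z]) for a in A] for r in Rr]).astype(np.float32)
    return A,Rr,cv2.remap(im,m[...,0],m[...,1],cv2.INTER_LINEAR)
A,Rr,P=pol(.028,.044,.060);g=P.mean(2)
pk=g.mean(0);b=np.clip(pk-(pk.min()+.4*(pk.max()-pk.min())),0,None)
i=pk.argmax();k=abs(A-A[i])<10;am=(A[k]*b[k]).sum()/b[k].sum()
for lo,hi in((0,11),(11,22),(22,32)):
    q=g[lo:hi].mean(0);w=np.clip(q-q[k].min()-.5*(q[k].max()-q[k].min()),0,None)*k;print("  mark r",Rr[lo].round(3),((A*w).sum()/w.sum()).round(2))
A,Rr,P=pol(.023,.070,.090);q=np.clip(P[...,2]-P[...,:2].mean(2),0,None)
for lo,hi in((0,13),(13,26),(26,40)):
    w=q[lo:hi].mean(0);w=np.clip(w-.4*w.max(),0,None);print("  red r",Rr[lo].round(3),((A*w).sum()/w.sum()).round(2))
w=q.mean(0);w=np.clip(w-.4*w.max(),0,None)
print(n,"mark",am.round(2),"red",((A*w).sum()/w.sum()).round(2))
E
python3 ang.py side; python3 ang.py top
```

```text
mark r 0.044 -4.52
  mark r 0.05 -5.15
  mark r 0.055 -4.88
  red r 0.07 11.18
  red r 0.077 11.43
  red r 0.083 11.32
side mark -4.79 red 11.33
  mark r 0.044 8.42
  mark r 0.05 5.86
  mark r 0.055 7.62
  red r 0.07 3.85
  red r 0.077 3.21
  red r 0.083 4.23
top mark 7.64 red 3.22
```

```bash
python3 plan.py 4 3; python3 -m handwheel '[{"xyz":[-0.03,-0.4,-0.1],"angular":[-0.3,0,2]},{"xyz":[0.04,-0.36,0],"angular":[0,0,4]},{"xyz":[0.06,-0.3,0],"angular":[0,0,3]},{"xyz":[0,0,0],"angular":[0,0,0]}]'; python3 plan.py 2 2;python3 ang.py side
```

```text
t 6.85 p [ 0.5225 -0.0759  0.0427] yaw z 91.8 x [-0.002  0.005 -1.   ] F [ 0.1  1.1 -0.3] w 3.0 j7 1.37
psi 180.7 r 50.5 yaw err -1.1
xyz [-0.03 -0.36 -0.07] ang [-0.3 -0.1  2.9]
xyz [ 0.04 -0.35  0.  ] ang [0. 0. 4.]
xyz [ 0.07 -0.35  0.  ] ang [0. 0. 4.]
time: 7.18
position: [0.5233, -0.0837, 0.042]
tool_rot: [-1.339, 1.118, 1.345]
ft_force: [0.4, 0.3, 0.3]
grip_width: 0.346
t 7.18 p [ 0.5233 -0.0837  0.042 ] yaw z 100.4 x [-0.003  0.002 -1.   ] F [0.4 0.3 0.3] w 3.01 j7 1.51
psi 189.6 r 50.4 yaw err -0.8
xyz [-0.02 -0.18  0.  ] ang [-0.1 -0.2  1.2]
xyz [ 0.04 -0.17  0.  ] ang [0. 0. 2.]
  mark r 0.044 4.12
  mark r 0.05 3.91
  mark r 0.055 4.05
  red r 0.07 11.15
  red r 0.077 11.44
  red r 0.083 11.33
side mark 4.15 red 11.34
```

```bash
python3 -m handwheel '[{"xyz":[0.05,-0.25,0],"angular":[0,0,3]},{"xyz":[0.06,-0.22,0],"angular":[0,0,2]},{"xyz":[0,0,0],"angular":[0,0,0]}]'; python3 plan.py 2 2;python3 ang.py side; python3 mk.py pics/side7.png
```

```text
time: 7.48
position: [0.5243, -0.0866, 0.0422]
tool_rot: [-1.396, 1.075, 1.403]
ft_force: [0.1, -1.0, 0.5]
grip_width: 0.349
t 7.48 p [ 0.5243 -0.0866  0.0422] yaw z 105.0 x [-0.003  0.002 -1.   ] F [ 0.1 -1.   0.5] w 3.03 j7 1.59
psi 193.1 r 50.0 yaw err -1.9
xyz [-0.06 -0.2  -0.02] ang [-0.1 -0.2  0.1]
xyz [ 0.05 -0.17  0.  ] ang [0. 0. 2.]
  mark r 0.044 7.76
  mark r 0.05 7.29
  mark r 0.055 7.13
  red r 0.07 11.14
  red r 0.077 11.43
  red r 0.083 11.31
side mark 7.48 red 11.32
mark expected at target: [[337.0, 323.0], [387.0, 308.0], [415.0, 301.0]]
```

View pics/side7.png

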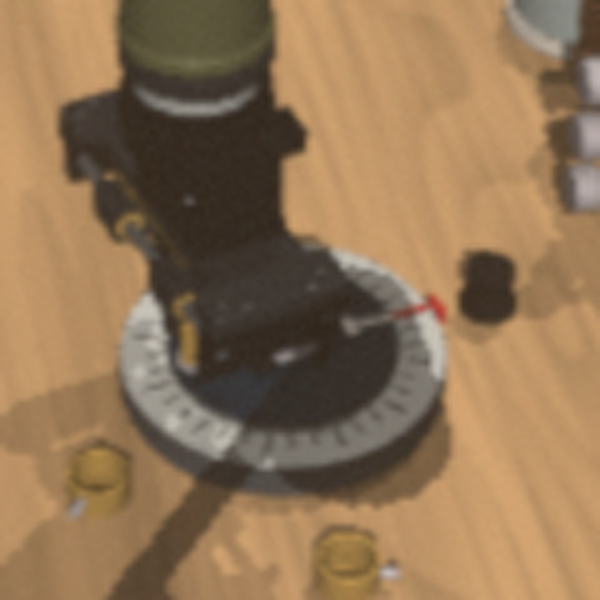

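```bash
python3 -m handwheel '[{"xyz":[0.04,-0.22,0],"angular":[0,0,1]},{"xyz":[0.05,-0.2,0],"angular":[0,0,2]},{"xyz":[0,0,0],"angular":[0,0,0]}]'; python3 plan.py 2 2;python3 ang.py side
```

```text
time: 7.83
position: [0.5252, -0.0898, 0.0424]
tool_rot: [-1.433, 1.045, 1.439]
ft_force: [-0.1, -0.7, 0.0]
grip_width: 0.347
t 7.83 p [ 0.5252 -0.0898  0.0424] yaw z 107.9 x [-0.003  0.002 -1.   ] F [-0.1 -0.7  0. ] w 3.02 j7 1.64
psi 196.8 r 49.9 yaw err -1.1
xyz [-0.05 -0.2  -0.04] ang [-0.1 -0.2  0.9]
xyz [ 0.06 -0.17  0.  ] ang [0. 0. 2.]
  mark r 0.044 10.5
  mark r 0.05 11.05
  mark r 0.055 10.74
  red r 0.07 11.15
  red r 0.077 11.44
  red r 0.083 11.34
side mark 10.86 red 11.34
```

```bash
python3 -m handwheel '[{"xyz":[-0.1,0.35,0],"angular":[0,0,0]},{"xyz":[-0.08,0.25,0],"angular":[0,0,0]},{"xyz":[0,0,0],"angular":[0,0,0]},{"xyz":[0,0,1],"angular":[0,0,0]},{"xyz":[0,0,2],"angular":[0,0,0]}]'; python3 plan.py 2 2;python3 ang.py side
```

```text
time: 8.3
position: [0.5205, -0.0834, 0.0707]
tool_rot: [-1.426, 1.051, 1.441]
ft_force: [-0.3, 0.7, 0.7]
grip_width: 0.343
t 8.3 p [ 0.5205 -0.0834  0.0707] yaw z 107.7 x [-0.009  0.002 -1.   ] F [-0.3  0.7  0.7] w 2.98 j7 1.66
psi 188.7 r 53.1 yaw err -8.9
xyz [ 0.24 -0.14 -2.87] ang [-0.1 -0.5 -6.9]
xyz [ 0.04 -0.17  0.  ] ang [0. 0. 2.]
  mark r 0.044 11.03
  mark r 0.05 11.09
  mark r 0.055 10.72
  red r 0.07 11.15
  red r 0.077 11.41
  red r 0.083 11.31
side mark 11.03 red 11.31
```

```bash
python3 -m handwheel '[{"xyz":[0,0,3],"angular":[0,0,0]},{"xyz":[0,1,3],"angular":[0,0,0]},{"xyz":[0.2,3.5,0],"angular":[0,0.5,-3]},{"xyz":[0.2,3.5,0],"angular":[0,0,-2]},{"xyz":[0.2,3.5,0],"angular":[0,0,0]}]' 0
python3 -m handwheel '[{"xyz":[0.2,3.5,0],"angular":[0,0,0]},{"xyz":[0.2,2.5,0],"angular":[0,0,0]},{"xyz":[0.2,1.5,0],"angular":[0,0,0]},{"xyz":[0,0,0],"angular":[0,0,0]}]'
python3 - <<'E'
from h import *
st()
crop("top","pics/top8.png",(195,140,345,250));crop("side","pics/side8.png",(220,155,340,275))
E
python3 ang.py side; python3 ang.py top
```

```text
time: 8.77
position: [0.5319, 0.0221, 0.1425]
tool_rot: [-1.35, 1.119, 1.354]
ft_force: [1.2, -0.8, 0.3]
grip_width: 0.062
time: 9.1
position: [0.5383, 0.1098, 0.1476]
tool_rot: [-1.358, 1.107, 1.354]
ft_force: [-0.2, 0.7, 0.7]
grip_width: 0.007
t 9.1 p [0.5383 0.1098 0.1476] yaw z 101.6 x [ 0.002 -0.002 -1.   ] F [-0.2  0.7  0.7] w 0.06 j7 1.24
  mark r 0.044 10.98
  mark r 0.05 11.06
  mark r 0.055 10.65
  red r 0.07 11.15
  red r 0.077 11.45
  red r 0.083 11.32
side mark 10.98 red 11.33
  mark r 0.044 9.44
  mark r 0.05 9.5
  mark r 0.055 9.43
  red r 0.07 11.07
  red r 0.077 11.05
  red r 0.083 10.77
top mark 9.43 red 10.95
```

View pics/top8.png

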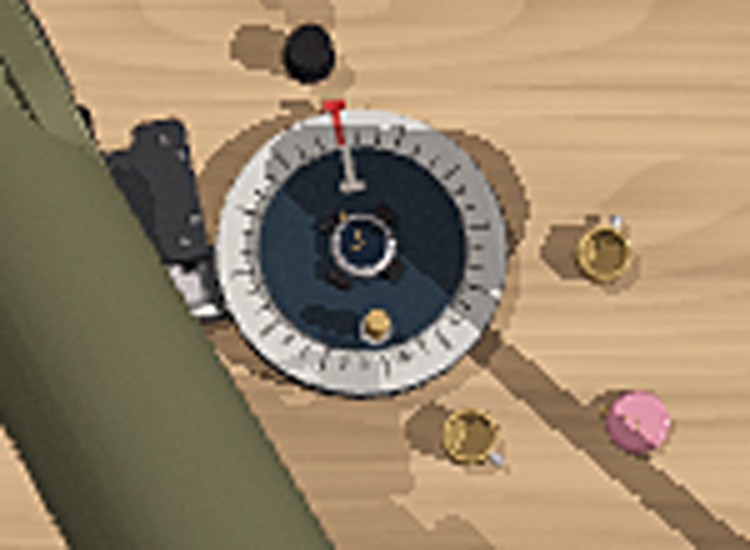

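View pics/side8.png

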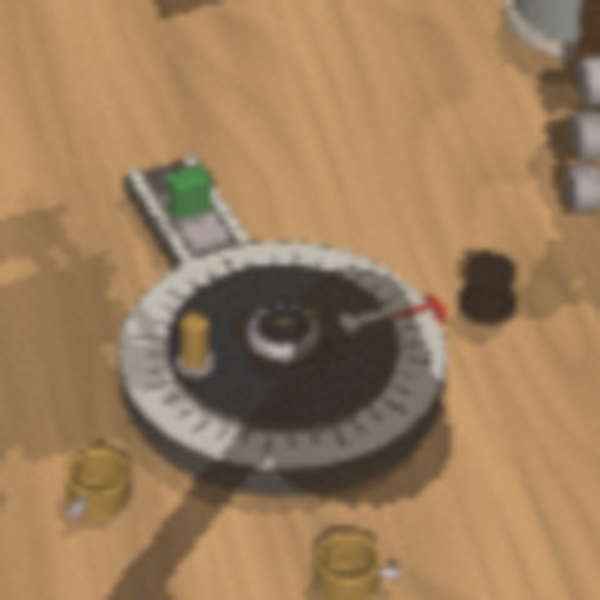

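```bash
cat > cen.py <<'E'
from h import *
from scipy.optimize import least_squares
def centre(d,c0):
    im=d["pixels"].astype(np.float32);Rr=np.arange(.083,.1,.0004);pts=[];edges=[]
    for a in np.arange(0,360,2.):
        q=np.radians(a)
        if abs((a-102.5+180)%360-180)<25 or abs((a-11+180)%360-180)<12: continue
        m=np.array([[proj(d,[c0[0]+r*np.cos(q),c0[1]+r*np.sin(q),.0225]) for r in Rr]]).astype(np.float32)
        p=cv2.remap(im,m[...,0],m[...,1],cv2.INTER_LINEAR)[0]
        dist=np.linalg.norm(p-p[:8].mean(0),axis=1)
        full=dist[-8:].mean()
        if full<40: continue
        i=np.argmax(dist>full*.5)
        edges.append(Rr[i]);pts.append(c0+Rr[i]*np.array([np.cos(q),np.sin(q)]))
    P=np.array(pts)
    f=lambda x:np.hypot(*(P-x[:2]).T)-x[2]
    s=least_squares(f,[*c0,.09],loss="soft_l1",f_scale=.0007)
    return s.x[:2],s.x[2],len(P),np.std(f(s.x))
if __name__=="__main__":
    for n in("top","side"):
        d=get_image(n);c=np.array([.573,-.0753])
        for _ in range(3): c,r,k,sd=centre(d,c)
        print(n,c.round(5),round(r,4),k,round(sd*1e3,2))
E
python3 cen.py
```

```text
top [ 0.5735  -0.07426] 0.0884 143 1.33
side [ 0.57371 -0.07637] 0.0889 143 1.06
```

```bash
cat > ang2.py <<'E'
from h import *
from cen import centre
for n in("top","side"):
    d=get_image(n);im=d["pixels"].astype(np.float32)
    c=np.array([.5735,-.0743]) if n=="top" else np.array([.573,-.0764])
    def up(z,wt,box,k=4):  # weighted centroid of pixels' ground points, supersampled
        pass
    hsv=cv2.cvtColor(d["pixels"],cv2.COLOR_BGR2HSV).astype(int);H,S,V=hsv[...,0],hsv[...,1],hsv[...,2]
    Y,X=np.mgrid[150:250,230:330];px=np.c_[X.ravel(),Y.ravel()]
    def pts(z): return np.array([ray(d,u,v,z) for u,v in px])
    idx=(px[:,1],px[:,0])
    # mark: weights = brightness above dial
    W=pts(.028)-c;r=np.hypot(*W.T);a=np.degrees(np.arctan2(W[:,1],W[:,0]));g=im.mean(2)[idx]
    k=(r>.042)&(r<.061)&(abs(a-10)<13);bg=np.median(g[k]);w=np.clip(g-bg-15,0,None)*k
    mc=(W*w[:,None]).sum(0)/w.sum()
    print(n,"mark centroid ang",np.degrees(np.arctan2(mc[1],mc[0])).round(2),"r",np.hypot(*mc).round(4))
    # red
    W=pts(.023)-c;r=np.hypot(*W.T);a=np.degrees(np.arctan2(W[:,1],W[:,0]));q=(im[...,2]-im[...,:2].mean(2))[idx]
    for lo,hi in((.066,.09),(.066,.1)):
        k=(r>lo)&(r<hi)&(abs(a-11)<12);b=np.median(q[k&(abs(a-11)>7)]);w=np.clip(q-b-25,0,None)*k
        rc=(W*w[:,None]).sum(0)/w.sum();print("  red ang",np.degrees(np.arctan2(rc[1],rc[0])).round(2),"r",np.hypot(*rc).round(4))
    # post top: brass
    k=(H>12)&(H<30)&(S>100)&(V>100)
    W=pts(.06)-c;kk=k[idx]&(np.hypot(*(W-[-.0501,-.0095]).T)<.014)
    # whole post: use mid height for the side view, top for the top view
    if n=="top":
        pc=W[kk].mean(0);v=mc-pc
        print("  post",pc.round(4),kk.sum(),"ang",np.degrees(np.arctan2(-pc[1],-pc[0])).round(2),"post->mark dir",np.degrees(np.arctan2(v[1],v[0])).round(2), "len",np.hypot(*v).round(4))
E
python3 ang2.py
```

```text
top mark centroid ang 9.59 r 0.0515
  red ang 10.49 r 0.0804
  red ang 10.38 r 0.0884
  post [-0.0518 -0.0088] 18 ang 9.64 post->mark dir 9.61 len 0.104
side mark centroid ang 11.15 r 0.0498
  red ang 11.58 r 0.0838
  red ang 10.55 r 0.093
```

```bash
python3 -m handwheel '[{"xyz":[-0.3,-3.5,0],"angular":[0,0,3]},{"xyz":[-0.4,-3.5,0],"angular":[0,0,2]},{"xyz":[-0.4,-3.5,0],"angular":[0,0,1]},{"xyz":[-0.4,-3.5,0],"angular":[0,0,0]},{"xyz":[-0.3,-2.5,0],"angular":[0,0,0]}]' 3
python3 -m handwheel '[{"xyz":[0,-0.8,-1],"angular":[0,0,0]},{"xyz":[0,0,-2],"angular":[0,0,0]},{"xyz":[0,0,-1],"angular":[0,0,0]},{"xyz":[0,0,0],"angular":[0,0,0]}]'
python3 -c "from h import *;st()"
```

```text
time: 9.92
position: [0.5185, -0.0603, 0.1469]
tool_rot: [-1.439, 1.042, 1.437]
ft_force: [1.3, 0.4, 0.2]
grip_width: 0.288
time: 10.25
position: [0.5173, -0.0804, 0.1042]
tool_rot: [-1.428, 1.056, 1.423]
ft_force: [-0.2, 0.4, 0.4]
grip_width: 0.343
t 10.25 p [ 0.5173 -0.0804  0.1042] yaw z 107.0 x [ 0.001 -0.004 -1.   ] F [-0.2  0.4  0.4] w 2.98 j7 1.68
```

```bash
python3 -m handwheel '[{"xyz":[0.5,-0.3,-1],"angular":[0,0,1]},{"xyz":[0,0,-1],"angular":[0,0,0]},{"xyz":[0,0,-0.8],"angular":[0,0,0]},{"xyz":[0,0,0],"angular":[0,0,0]}]'
python3 -c "from h import *;st()"
```

```text
time: 10.58
position: [0.5224, -0.079, 0.0747]
tool_rot: [-1.442, 1.041, 1.44]
ft_force: [0.2, -0.2, -0.9]
grip_width: 0.341
t 10.58 p [ 0.5224 -0.079   0.0747] yaw z 108.3 x [ 0.    -0.001 -1.   ] F [ 0.2 -0.2 -0.9] w 2.97 j7 1.66
```

```bash
python3 -m handwheel '[{"xyz":[0,-0.4,0],"angular":[0,0,0]},{"xyz":[0,0,0],"angular":[0,0,0]}]'
python3 -c "from h import *;st()"
```

```text
time: 10.75
position: [0.5223, -0.0813, 0.0747]
tool_rot: [-1.443, 1.039, 1.443]
ft_force: [1.1, -0.5, 0.3]
grip_width: 0.342
t 10.75 p [ 0.5223 -0.0813  0.0747] yaw z 108.5 x [-0. -0. -1.] F [ 1.1 -0.5  0.3] w 2.98 j7 1.67
```

```bash
python3 -m handwheel '[{"xyz":[0,0,-1],"angular":[0,0,0]},{"xyz":[0,0,-1],"angular":[0,0,0]},{"xyz":[0,0,-0.8],"angular":[0,0,0]},{"xyz":[0,0,0],"angular":[0,0,0]}]'
python3 -c "from h import *;st()"; python3 ang.py side
```

```text
time: 11.08
position: [0.5233, -0.0813, 0.0456]
tool_rot: [-1.446, 1.039, 1.44]
ft_force: [-0.5, 0.2, 0.4]
grip_width: 0.347
t 11.08 p [ 0.5233 -0.0813  0.0456] yaw z 108.5 x [ 0.003 -0.002 -1.   ] F [-0.5  0.2  0.4] w 3.02 j7 1.63
  mark r 0.044 11.04
  mark r 0.05 11.07
  mark r 0.055 10.78
  red r 0.07 11.14
  red r 0.077 11.43
  red r 0.083 11.33
side mark 11.07 red 11.33
```

Approach to just short of contact, then fine steps.

```bash
python3 -m handwheel '[{"xyz":[0.08,-0.35,-0.2],"angular":[0,0,0]},{"xyz":[0.06,-0.3,0],"angular":[0,0,0]},{"xyz":[0,0,0],"angular":[0,0,0]}]'
python3 -c "from h import *;st()"; python3 ang.py side|tail -1
python3 -m handwheel '[{"xyz":[0.05,-0.2,0],"angular":[0,0,0]},{"xyz":[0,0,0],"angular":[0,0,0]}]'
python3 -c "from h import *;st()"; python3 ang.py side|tail -1
```

```text
time: 11.38
position: [0.5253, -0.0881, 0.0439]
tool_rot: [-1.446, 1.038, 1.44]
ft_force: [-0.5, 0.3, -0.1]
grip_width: 0.344
t 11.38 p [ 0.5253 -0.0881  0.0439] yaw z 108.5 x [ 0.003 -0.002 -1.   ] F [-0.5  0.3 -0.1] w 2.99 j7 1.64
side mark 10.88 red 11.34
time: 11.6
position: [0.5259, -0.09, 0.0443]
tool_rot: [-1.446, 1.038, 1.44]
ft_force: [-0.1, -0.2, 0.1]
grip_width: 0.343
t 11.6 p [ 0.5259 -0.09    0.0443] yaw z 108.5 x [ 0.003 -0.001 -1.   ] F [-0.1 -0.2  0.1] w 2.98 j7 1.65
side mark 11.09 red 11.35
```

```bash
python3 -m handwheel '[{"xyz":[0.04,-0.13,0],"angular":[0,0,0]},{"xyz":[0,0,0],"angular":[0,0,0]}]'
python3 -c "from h import *;st()"; python3 ang.py side;python3 ang2.py|tail -3
```

```text
time: 11.82
position: [0.5262, -0.0906, 0.0444]
tool_rot: [-1.446, 1.037, 1.44]
ft_force: [0.7, -0.9, -0.4]
grip_width: 0.341
t 11.82 p [ 0.5262 -0.0906  0.0444] yaw z 108.5 x [ 0.003 -0.001 -1.   ] F [ 0.7 -0.9 -0.4] w 2.97 j7 1.65
  mark r 0.044 11.25
  mark r 0.05 12.05
  mark r 0.055 11.97
  red r 0.07 11.18
  red r 0.077 11.4
  red r 0.083 11.3
side mark 11.87 red 11.32
side mark centroid ang 12.27 r 0.0536
  red ang 11.63 r 0.0837
  red ang 10.58 r 0.0929ang2.py:15: RuntimeWarning: invalid value encountered in divide
  mc=(W*w[:,None]).sum(0)/w.sum()
ang2.py:21: RuntimeWarning: invalid value encountered in divide
  rc=(W*w[:,None]).sum(0)/w.sum();print("  red ang",np.degrees(np.arctan2(rc[1],rc[0])).round(2),"r",np.hypot(*rc).round(4))
ang2.py:27: RuntimeWarning: Mean of empty slice.
  pc=W[kk].mean(0);v=mc-pc
  ret = um.true_divide(
```

```bash
python3 -m handwheel '[{"xyz":[-0.1,0.35,0],"angular":[0,0,0]},{"xyz":[-0.1,0.3,0],"angular":[0,0,0]},{"xyz":[0,0,0],"angular":[0,0,0]},{"xyz":[0,0,1],"angular":[0,0,0]},{"xyz":[0,0,2],"angular":[0,0,0]}]'
python3 -m handwheel '[{"xyz":[0,0,3],"angular":[0,0,0]},{"xyz":[0,1,3],"angular":[0,0,0]},{"xyz":[0.2,3.5,0],"angular":[0,0,-3]},{"xyz":[0.2,3.5,0],"angular":[0,0,-2]},{"xyz":[0.2,3.5,0],"angular":[0,0,-1]}]' 0
python3 -m handwheel '[{"xyz":[0.2,3.5,0],"angular":[0,0,0]},{"xyz":[0.1,2.5,0],"angular":[0,0,0]},{"xyz":[0,1.5,0],"angular":[0,0,0]},{"xyz":[0,0,0],"angular":[0,0,0]}]'
python3 -c "from h import *;st()"; python3 ang.py side;python3 ang.py top;python3 ang2.py
```

```text
time: 12.38
position: [0.5215, -0.0831, 0.0727]
tool_rot: [-1.443, 1.039, 1.446]
ft_force: [0.9, -0.4, -0.1]
grip_width: 0.345
time: 12.8
position: [0.5305, 0.0241, 0.1419]
tool_rot: [-1.358, 1.11, 1.347]
ft_force: [0.1, -0.4, 0.4]
grip_width: 0.057
time: 13.13
position: [0.5334, 0.1121, 0.1474]
tool_rot: [-1.366, 1.098, 1.349]
ft_force: [-0.4, 0.1, 0.5]
grip_width: 0.007
t 13.13 p [0.5334 0.1121 0.1474] yaw z 101.8 x [ 0.012 -0.001 -1.   ] F [-0.4  0.1  0.5] w 0.06 j7 1.24
  mark r 0.044 12.45
  mark r 0.05 12.13
  mark r 0.055 11.93
  red r 0.07 11.22
  red r 0.077 11.42
  red r 0.083 11.33
side mark 12.22 red 11.34
  mark r 0.044 10.74
  mark r 0.05 10.53
  mark r 0.055 10.65
  red r 0.07 11.04
  red r 0.077 11.05
  red r 0.083 10.76
top mark 10.65 red 10.94
top mark centroid ang 10.8 r 0.052
  red ang 10.49 r 0.0804
  red ang 10.38 r 0.0884
  post [-0.0515 -0.01  ] 19 ang 11.03 post->mark dir 10.92 len 0.1045
side mark centroid ang 12.11 r 0.0495
  red ang 11.54 r 0.0838
  red ang 10.57 r 0.0931
```

```bash
python3 -m handwheel '[{"xyz":[-0.2,0,-3],"angular":[0,0.7,1]},{"xyz":[0,0,-3],"angular":[0,0,0]},{"xyz":[0,0,-1.5],"angular":[0,0,0]},{"xyz":[0,0,0],"angular":[0,0,0]}]'
python3 - <<'E'
from h import *
st();crop("side","pics/side9.png",(220,155,340,275))
E
```

```text
time: 13.67
position: [0.5351, 0.0952, 0.0695]
tool_rot: [-1.363, 1.114, 1.352]
ft_force: [-0.7, -0.6, 0.2]
grip_width: 0.007
t 13.67 p [0.5351 0.0952 0.0695] yaw z 101.5 x [ 0.001 -0.009 -1.   ] F [-0.7 -0.6  0.2] w 0.06 j7 1.19
```

View pics/side9.png

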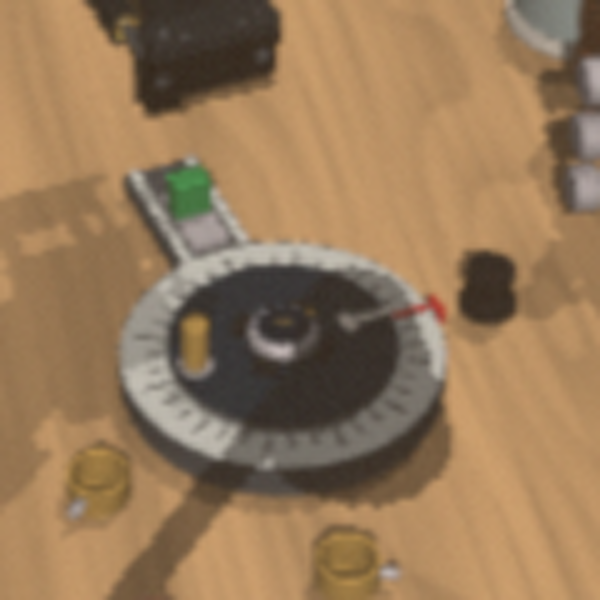

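```bash
python3 -m handwheel '[{"xyz":[-0.2,0.8,-0.8],"angular":[-0.5,0,1]},{"xyz":[0,0,-1],"angular":[0,0,0]},{"xyz":[0,0,-0.8],"angular":[0,0,0]},{"xyz":[0,0,0],"angular":[0,0,0]}]'
python3 -c "from h import *;st()"
```

```text
time: 14.05
position: [0.537, 0.0983, 0.0464]
tool_rot: [-1.379, 1.114, 1.35]
ft_force: [-0.4, -0.9, 0.6]
grip_width: 0.004
t 14.05 p [0.537  0.0983 0.0464] yaw z 102.0 x [ 0.006 -0.019 -1.   ] F [-0.4 -0.9  0.6] w 0.03 j7 1.16
```

```bash
python3 -m handwheel '[{"xyz":[-0.45,0.4,-0.6],"angular":[1.1,0.4,0.5]},{"xyz":[0,0,-0.6],"angular":[0,0,0]},{"xyz":[0,0,0],"angular":[0,0,0]}]'
python3 -c "from h import *;st()"
```

```text
time: 14.3
position: [0.5335, 0.1012, 0.0346]
tool_rot: [-1.366, 1.097, 1.367]
ft_force: [0.2, -1.2, 0.4]
grip_width: 0.008
t 14.3 p [0.5335 0.1012 0.0346] yaw z 102.4 x [ 0.     0.002 -1.   ] F [ 0.2 -1.2  0.4] w 0.07 j7 1.17
```

```bash
python3 -m handwheel '[{"xyz":[0.08,-0.39,-0.3],"angular":[0,0,0]},{"xyz":[0.09,-0.4,0],"angular":[0,0,0]},{"xyz":[0.09,-0.4,0],"angular":[0,0,0]},{"xyz":[0.09,-0.4,0],"angular":[0,0,0]},{"xyz":[0.09,-0.4,0],"angular":[0,0,0]}]'
cat > bp.py <<'E'
from h import *
s,R=st();v=s["position"][:2]-[.573,-.0753];u=np.array([-.221,.975]);print("r",(v@u*1e3).round(1),"lat",(v@[u[1],-u[0]]*1e3).round(1))
E
python3 bp.py
```

```text
time: 14.72
position: [0.5385, 0.0799, 0.0318]
tool_rot: [-1.367, 1.096, 1.367]
ft_force: [0.1, -0.1, -0.8]
grip_width: 0.009
t 14.72 p [0.5385 0.0799 0.0318] yaw z 102.5 x [ 0.001  0.002 -1.   ] F [ 0.1 -0.1 -0.8] w 0.08 j7 1.21
r 158.9 lat 0.7
```

```bash
python3 -m handwheel '[{"xyz":[0.06,-0.35,0],"angular":[0,0,0]},{"xyz":[0.08,-0.4,0],"angular":[0,0,0]},{"xyz":[0.09,-0.4,0],"angular":[0,0,0]},{"xyz":[0.09,-0.4,0],"angular":[0,0,0]}]'
python3 bp.py
python3 - <<'E'
from h import *
crop("side","pics/side10.png",(220,155,340,275))
E
python3 ang.py side
```

```text
time: 15.05
position: [0.5418, 0.0644, 0.032]
tool_rot: [-1.365, 1.094, 1.369]
ft_force: [-0.4, 1.6, -0.3]
grip_width: 0.004
t 15.05 p [0.5418 0.0644 0.032 ] yaw z 102.5 x [ 0.001  0.005 -1.   ] F [-0.4  1.6 -0.3] w 0.04 j7 1.24
r 143.1 lat 0.5
  mark r 0.044 12.53
  mark r 0.05 12.07
  mark r 0.055 11.94
  red r 0.07 11.16
  red r 0.077 11.45
  red r 0.083 11.31
side mark 12.23 red 11.33
```

View pics/side10.png

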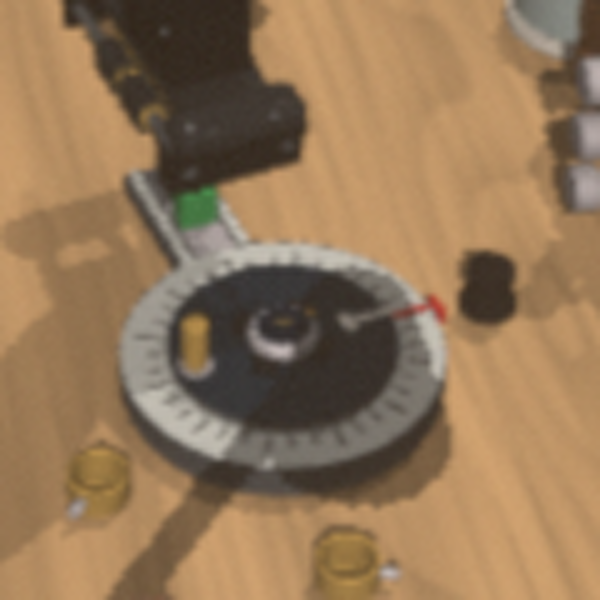

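```bash
python3 -m handwheel '[{"xyz":[0.08,-0.35,0],"angular":[0,0,0]},{"xyz":[0.08,-0.35,0],"angular":[0,0,0]},{"xyz":[0.05,-0.2,0],"angular":[0,0,0]}]';python3 bp.py
```

```text
time: 15.4
position: [0.5438, 0.0552, 0.0321]
tool_rot: [-1.365, 1.094, 1.369]
ft_force: [-1.5, 1.5, 0.9]
grip_width: 0.003
t 15.4 p [0.5438 0.0552 0.0321] yaw z 102.5 x [ 0.001  0.005 -1.   ] F [-1.5  1.5  0.9] w 0.02 j7 1.26
r 133.7 lat 0.3
```

```bash
python3 -m handwheel '[{"xyz":[0.05,-0.2,0],"angular":[0,0,0]}]';python3 bp.py;python3 -m handwheel '[{"xyz":[0.05,-0.2,0],"angular":[0,0,0]}]';python3 bp.py
```

```text
time: 15.48
position: [0.5441, 0.0532, 0.0321]
tool_rot: [-1.364, 1.094, 1.37]
ft_force: [-1.2, 1.9, 0.1]
grip_width: 0.007
t 15.48 p [0.5441 0.0532 0.0321] yaw z 102.5 x [ 0.     0.005 -1.   ] F [-1.2  1.9  0.1] w 0.06 j7 1.26
r 131.7 lat 0.3
time: 15.57
position: [0.5446, 0.0511, 0.0321]
tool_rot: [-1.364, 1.094, 1.37]
ft_force: [-1.2, 2.3, -0.1]
grip_width: 0.007
t 15.57 p [0.5446 0.0511 0.0321] yaw z 102.5 x [ 0.     0.005 -1.   ] F [-1.2  2.3 -0.1] w 0.06 j7 1.26
r 129.6 lat 0.2
```

```bash
for i in 1; do python3 -m handwheel '[{"xyz":[0.05,-0.2,0],"angular":[0,0,0]}]';python3 bp.py;python3 -m handwheel '[{"xyz":[0.05,-0.2,0],"angular":[0,0,0]}]';python3 bp.py; done
```

```text
time: 15.65
position: [0.545, 0.049, 0.0321]
tool_rot: [-1.364, 1.094, 1.371]
ft_force: [-0.7, 2.3, 0.7]
grip_width: 0.01
t 15.65 p [0.545  0.049  0.0321] yaw z 102.5 x [-0.     0.005 -1.   ] F [-0.7  2.3  0.7] w 0.08 j7 1.27
r 127.4 lat 0.2
time: 15.73
position: [0.5452, 0.0482, 0.0321]
tool_rot: [-1.363, 1.092, 1.372]
ft_force: [-1.4, 8.2, 0.7]
grip_width: 0.01
t 15.73 p [0.5452 0.0482 0.0321] yaw z 102.5 x [-0.001  0.007 -1.   ] F [-1.4  8.2  0.7] w 0.09 j7 1.27
r 126.5 lat 0.1
```

Force jumps to 8 N: at the stop. One more small press to confirm, then retreat.

```bash
python3 -m handwheel '[{"xyz":[0.03,-0.12,0],"angular":[0,0,0]}]';python3 bp.py; python3 -m handwheel '[{"xyz":[-0.1,0.5,0],"angular":[0,0,0]},{"xyz":[-0.2,1,0],"angular":[0,0,0]},{"xyz":[-0.4,1.5,0],"angular":[0,0,0]},{"xyz":[0,0.5,1.5],"angular":[0,0,0]},{"xyz":[0,0.5,3],"angular":[0,0,0]}]'
python3 -m handwheel '[{"xyz":[0,2,3],"angular":[0,0,0]},{"xyz":[0,3.5,2],"angular":[0,0,0]},{"xyz":[0,3.5,0],"angular":[0,0,0]},{"xyz":[0,3,0],"angular":[0,0,0]},{"xyz":[0,0,0],"angular":[0,0,0]}]'
python3 - <<'E'
from h import *
st()
crop("top","pics/top11.png",(195,140,345,250));crop("side","pics/side11.png",(220,155,340,275))
E
python3 ang.py side;python3 ang.py top;python3 ang2.py
```

```text
time: 15.82
position: [0.5451, 0.0483, 0.0321]
tool_rot: [-1.361, 1.09, 1.373]
ft_force: [-1.1, 4.3, -0.9]
grip_width: -0.003
t 15.82 p [0.5451 0.0483 0.0321] yaw z 102.6 x [-0.001  0.01  -1.   ] F [-1.1  4.3 -0.9] w -0.02 j7 1.27
r 126.7 lat 0.1
time: 16.23
position: [0.5352, 0.085, 0.0741]
tool_rot: [-1.359, 1.102, 1.375]
ft_force: [0.7, -0.7, 0.0]
grip_width: 0.006
time: 16.65
position: [0.54, 0.2099, 0.1391]
tool_rot: [-1.366, 1.095, 1.358]
ft_force: [-0.9, 0.3, 0.6]
grip_width: 0.002
t 16.65 p [0.54   0.2099 0.1391] yaw z 102.1 x [ 0.007  0.002 -1.   ] F [-0.9  0.3  0.6] w 0.02 j7 1.04
  mark r 0.044 12.5
  mark r 0.05 12.16
  mark r 0.055 11.96
  red r 0.07 11.16
  red r 0.077 11.43
  red r 0.083 11.3
side mark 12.27 red 11.32
  mark r 0.044 10.72
  mark r 0.05 10.5
  mark r 0.055 10.66
  red r 0.07 11.05
  red r 0.077 11.05
  red r 0.083 10.77
top mark 10.63 red 10.95
top mark centroid ang 10.79 r 0.0519
  red ang 10.52 r 0.0804
  red ang 10.39 r 0.0884
  post [-0.0517 -0.0097] 20 ang 10.6 post->mark dir 10.7 len 0.1045
side mark centroid ang 12.02 r 0.0493
  red ang 11.58 r 0.0838
  red ang 10.58 r 0.0931
```

View pics/top11.png

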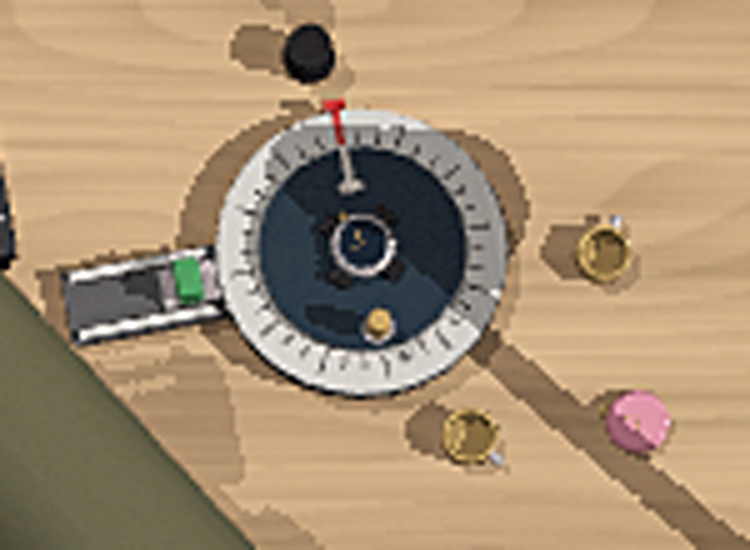

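View pics/side11.png

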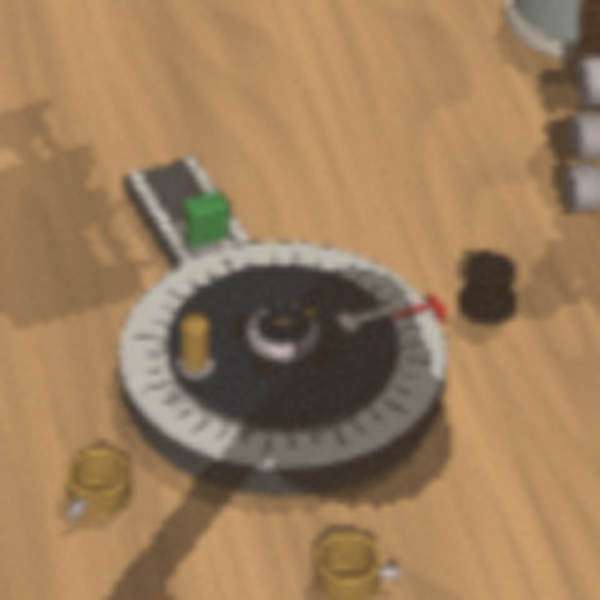

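```bash
python3 - <<'E'
from h import *
d=get_image("top");hsv=cv2.cvtColor(d["pixels"],cv2.COLOR_BGR2HSV).astype(int);m=(hsv[...,0]>45)&(hsv[...,0]<80)&(hsv[...,1]>100);m[:140]=0;m[250:]=0;m[:,:195]=0;m[:,345:]=0
for a,c,P in comps(m,6):
    w=ray(d,*c,.0445);print(a,w.round(4),np.hypot(*(w-[.5735,-.0743])).round(4),np.hypot(*(w-[.5439,.0559])).round(4))
E
```

```text
40 [0.5484 0.0304] 0.1077 0.0259
```

The bolt has travelled 25.9 mm, which matches the 26 mm stop. The dial didn't move while the bolt was pushed, and the arm is clear.

```bash
python3 -c "
from bench import *
print(close_job())"
```

```text
the job is handed in; nothing more can be done
None
```

The dial is set on the red line and locked, and I handed the job in at about 17 s with the arm clear of everything.

- **Dial:** I lowered the open fingers loosely around the brass post and pushed it about 163° anticlockwise with one pad. I then went back for a final nudge of just under 1°.
- **Bolt:** With the fingers shut, I pushed the green bolt in until it met its stop. The force rose from about 2 N to 8 N there. I then drew back and up.

**Last checks:**
- **Alignment:** The two cameras don't quite agree. The top view puts the mark between 0.3° short of the red line and 0.4° past it. The side view puts it 0.4° to 0.9° past, against a camera calibration good to about 2 mm. I left it between the two. The readings were the same before and after the bolt push.
- **Bolt travel:** The top view shows it moved 25.9 mm of the 26 mm.
- **Everything else:** By eye in the pictures, the watch is still between its jaws and the things near the table look unmoved. I didn't measure them or look again at those farther away, such as the tweezers, brush, jar and parts cup.

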